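# Roll two solder reels into the notches of their bench holder and lock them

### The arm

A 6-joint arm with a two-finger parallel gripper is mounted at the origin on the work surface. World frame = base frame: x ahead of the robot, y to its left, z up, the work surface at z = 0. Lengths are in m, angles in rad, forces in N, time in s.
With the tool pointing down it reaches from about 0.25 to 0.725 m from the base axis. Payload 4 kg.
Tool frame: the origin (TCP) lies midway between the tips of the shut fingers; the grasp point (between the pads) lies 19 mm behind it (bot.grip_depth is the distance from the TCP to the grasp point, in m); z points along the fingers, y is the line along which they close (so a half turn about z gives the same grasp; the last joint's range is limited). The gripper opens to 85 mm and grips with 20 to 120 N. Pads are 22 mm wide; open, the fingers measure 114 mm over their backs; the gripper's body (76 mm by 85 mm) begins 54 mm behind the grasp point. The pads swing forward as they close: fully open they stand 13 mm farther back than shut.
Start: joints at [-1.206, 0.241, 0.005, 1.335, 0, 1.571], TCP at [0.178, -0.467, 0.231] pointing down, gripper open.
Joint ranges: [-2.72, 2.72], [-1.05, 1.87], [-1.09, 1.28], [-1.99, 2.15], [-1.42, 1.44], [-3.14, 3.14]. Speed limits (rad/s): [2.79, 2.79, 3.14, 3.14, 3.14, 3.14].

### API

Orientations are given as a unit quaternion [x, y, z, w].
In Python, from workcell import bot gives the robot as it stands.
- The arm moves only by the shell command python3 -m creep 'ROWS'. ROWS is JSON, one flat list of numbers, 5 for each row, row after row: the shift along the world's x, y, z in m, then the turn about the world's z in rad, then the finger opening in m, from 0 to 0.0854. In form: [x, y, z, twist, claw, x, y, z, twist, claw, ...]. A call has 1 to 10 rows; each row is the pose to reach, as a shift and turn from the pose commanded when the call began; what a row does not reach only later rows make up. A row lasts 1/12 s, in which the tool goes at most 41.7 mm and 7.16 degrees, less where a joint would pass 70% of its speed; a pose out of reach is approached as far as the arm can. A call with a gripper value outside its range is refused whole. The fingers move at their own pace and stop on an object; the grip force is fixed at half the most. Time passes only in rows, so rows that repeat a pose let the fingers close. It gives the time, the measured TCP pose, the force, the opening and the grip force at its end, in the units of the state.
- bot.get_obs(): the state, without advancing time (a new reading comes with each control period).
- bot.camera(name): name is "scene" or "side" or "wrist"; returns a dict with "pixels" (420x560x3 uint8, red, green, blue), "camera_matrix" (3x3 intrinsics, pixels), "extrinsics" (4x4, takes a point from world to camera coordinates); the wrist camera has in their place "T_tool_cam" (4x4, takes a point from camera to tool coordinates, whose origin is the TCP and whose axes are the flange's). Camera axes: x right, y down, z forward; pixel columns grow to the right and rows downward; lengths in m; the calibration is good to about 2 mm. The wrist camera is an equidistant fisheye: a pixel r from the principal point sees the ray r / f radians off the axis. A picture is of the moment at which its call begins: read the wrist's pose just before it. There is no depth.
- bot.job_done(): hands the job in; it is judged then, once.
Trained networks look in the newest picture that a camera, given by its name, has taken for a name from the list of things; names that differ only in an ending like _2 or _b are one class to them, and where a whole thing is asked for, a point or a joint stands for the part that bears it (a point fixed in the world has none). Each returns a list of dicts, best first, with "score" (0 to 1); they miss things now and then, are a little off and sometimes report something else, mostly with a low value. They report only what shows in the picture. A call takes as long as a camera call.
- bot.look_for(camera, thing): "centre" ([column, row] as shares, 0 to 1, of the picture: columns of its width, rows of its height, amid what is visible of it).
- bot.place_of(camera, thing): "centre" ([column, row] as shares, 0 to 1, of the picture: columns of its width, rows of its height: a listed point, or the origin of a listed thing).
The state is a dict: "clock": time; "joint_pos": joint angles; "joint_vel": joint speeds; "tau": joint torques, N m; "eef_pos": TCP position; "tool_rot": TCP orientation; "ft_force": force on the tool from outside, world axes, zero at the start; "ft_torque": the same for the moment, N m; "grip_width": finger opening in m; "grasp_force": force on a finger pad.
Only numpy, scipy, OpenCV 4.12 (cv2) and the standard library are available. Lean on these libraries where they do the work, as an engineer would, in place of code of your own. Each camera call takes 0.05 s, during which the arm holds its last target. There are 200 camera calls.

### The job

Load the two solder reels into the wooden holder: first slide the steel keeper plate all the way back, then roll each reel along the rails, without lifting it off them, until its axle drops into the nearest pair of notches and lies level and square across both rails, with both axle ends sticking out past the rails. When both reels are seated, slide the keeper fully home over the axle ends. Leave the bottle, tub, multimeter and screwdriver where they are.

Things in the scene. Friction and masses are not known exactly. Their poses are not given: they have to be found in the camera images.
- holder: Fixed wooden reel holder. Origin: centre of its underside, on the bench; x across it (away from the robot), y along its rails. Base 185 (x) x 360 (y) x 12 mm. Two rails along y at x = +-72.5: 15 wide, tops 75 high, 130 clear between, open down to the base but for cross boards at y = +-172 (47 high). Far shelf block at x = 80 to 205, y = +-75, 61 high, carries the keeper.
- notch_left (a point): Centre of an axle seated in the holder's y = +45 mm pair of notches: midway between the rails, 70.5 mm above the bench. Both rails have a 90 degree V notch here, 26 mm wide at the top, 13 deep.
- notch_right (a point): The same for the equal pair of notches at holder y = -45 mm. (On the rail tops at y = +-172 stand end cleats 16 mm long, 12 high, which stop the axles.)
- keeper (a joint): Slide of the steel keeper along holder x, about 2 N stiff: 0 = fully home (plate above both notches of the far rail), 0.05 m = fully back, away from the robot. Plate 92 (x) x 130 (y) x 6 mm, underside 80 above the bench: clears seated axles, blocks axles standing on the rails. Near edge at holder x = 63 mm home, 113 mm back.
- keeper_knob (a point): Centre of the top of the keeper's black knob: 20 (x) by 30 (y) by 28 mm high, top 114 mm above the bench, standing on the plate (plate top 86 high). At holder x = 105 mm + joint value, y = 0.
- reel_big: Loose solder reel, grey flanges 60 mm diameter, 34 wide over all, fixed midway on a round steel axle 12 mm diameter, 200 long; about 0.35 kg. Origin: its centre; x along the axle, about which it may roll. Starts with the axle across both rail tops (centre 81 mm high), somewhat askew, outboard of one pair of notches; rolls freely.
- reel_small: Loose small solder reel, flanges of 44 mm diameter, 26 mm wide, on an equal axle 12 mm in diameter and 200 mm long (about 0.2 kg). Origin and axes as for the big reel. It starts across the rail tops at the other end of the holder.
- bottle: Bystander: tall white plastic bottle, 56 mm diameter, 160 high, standing past one end of the holder. Origin: centre of its underside.
- tub: Bystander: low grey tub with green lid, 60 mm diameter, 45 high, standing past the other end. Origin: centre of its underside.
- meter: Bystander: black multimeter lying flat, 75 by 150 by 36 mm (its y is the long side), beside the keeper's shelf. Origin: centre of its underside.
- screwdriver: Bystander: orange-handled screwdriver, 170 mm long, lying along its own x beside the keeper's shelf. Origin: on its underside.

How it is judged:
By the outcome, as a careful person would: the job done as asked, in the order asked, and still so for the second after the job is handed in, with the robot touching nothing.
It also fails if it takes over 61 s, if anything falls off the work surface, if the arm or the gripper's body presses on something with over 40 N, if the wrist force passes 120 N, or if a joint passes its speed limit or range.

## Working session

There is one attempt and no reset: what is moved stays moved. The work goes in short steps, Python scripts to look and compute and a shell command to move; the robot and the scene stay as the last step left them, time stands still between calls to the robot, and variables do not carry over. Pictures are saved under pics/ and viewed, at most 12 in all, crops included, and the job is handed in when it is done.

```bash
mkdir -p pics; cat > h.py <<'E'
import numpy as np, cv2
from workcell import bot
def grab(cams=("scene","side")):
    return {c:bot.camera(c) for c in cams}
def proj(c,p):
    E=np.array(c["extrinsics"]);K=np.array(c["camera_matrix"])
    q=K@(E[:3,:3]@np.array(p)+E[:3,3]);return q[:2]/q[2]
def ray(c,uv):
    E=np.array(c["extrinsics"]);K=np.array(c["camera_matrix"]);R=E[:3,:3]
    return -R.T@E[:3,3], R.T@np.linalg.solve(K,[uv[0],uv[1],1])
def atz(c,uv,z):
    o,d=ray(c,uv);return o+d*(z-o[2])/d[2]
def save(c,n): cv2.imwrite("pics/"+n,c["pixels"][:,:,::-1])
E
python3 - <<'E'
from h import *
C=grab(); save(C["scene"],"s0.png"); save(C["side"],"d0.png")
print(bot.get_obs())
Z=dict(holder=0,notch_left=.0705,notch_right=.0705,keeper_knob=.114,reel_big=.081,reel_small=.081,bottle=0,tub=0,meter=0,screwdriver=0)
for c in C:
    for t,z in Z.items():
        for r in bot.place_of(c,t)[:2]:
            uv=np.array(r["centre"])*[560,420]; print(c,t,round(r["score"],2),uv.round(1),atz(C[c],uv,z).round(4))
E
```

```text
{'clock': 0.1, 'joint_pos': array([-1.20598514e+00,  2.41322695e-01,  3.87603312e-03,  1.33517170e+00,
        2.89662557e-05,  1.57079181e+00]), 'joint_vel': array([ 0.00115811, -0.00221685,  0.00246131, -0.00099427, -0.00070504,
        0.00011789]), 'tau': array([-5.38534005e-04, -3.73138869e+01,  2.53009683e+01,  1.08637934e-02,
        1.08083663e-05,  2.36518261e-06]), 'eef_pos': array([ 0.17819996, -0.46658258,  0.23051594]), 'tool_rot': array([ 9.83409359e-01,  1.81397914e-01, -1.51010035e-04, -8.98532385e-04]), 'ft_force': array([-0.43387489,  0.61521093, -0.66273693]), 'ft_torque': array([-0.00054229,  0.01037461,  0.04286984]), 'grasp_force': 0.0, 'grip_width': 0.08520136271608453}
scene holder 0.88 [295.9 230.4] [0.5209 0.0764 0.    ]
scene notch_left 0.91 [314.9 215.2] [0.5142 0.1293 0.0705]
scene notch_right 0.43 [230.8 191.2] [ 0.5883 -0.0921  0.0705]
scene keeper_knob 0.61 [264.1 216.5] [0.6427 0.0951 0.114 ]
scene reel_big 0.69 [335.4 224.5] [0.5197 0.1941 0.081 ]
scene reel_small 0.68 [261.4 189.6] [ 0.5383 -0.03    0.081 ]
scene bottle 0.88 [405.4 267.9] [0.4455 0.
[... 389 characters left out ...]
.1295 0.0705]
side notch_left 0.28 [254.5 210.6] [0.6528 0.0397 0.0705]
side notch_right 0.96 [303.9 213.7] [0.5233 0.0214 0.0705]
side keeper_knob 0.93 [256.7 215.7] [0.627  0.1081 0.114 ]
side reel_big 0.8 [297.5 254.5] [0.5103 0.182  0.081 ]
side reel_big 0.23 [254.7 210.7] [0.6486 0.0523 0.081 ]
side reel_small 0.73 [305.4 196.4] [ 0.5305 -0.0398  0.081 ]
side bottle 0.91 [314. 336.] [0.4426 0.3317 0.    ]
side tub 0.76 [312.5 191.1] [ 0.5277 -0.1776  0.    ]
side meter 0.56 [218.3 303.2] [0.6687 0.298  0.    ]
side meter 0.26 [304.1 192.7] [ 0.5517 -0.1632  0.    ]
side screwdriver 0.58 [247.  198.1] [ 0.7159 -0.0947  0.    ]
side screwdriver 0.53 [256.3 212.3] [ 0.6705 -0.0361  0.    ]
```

View pics/s0.png

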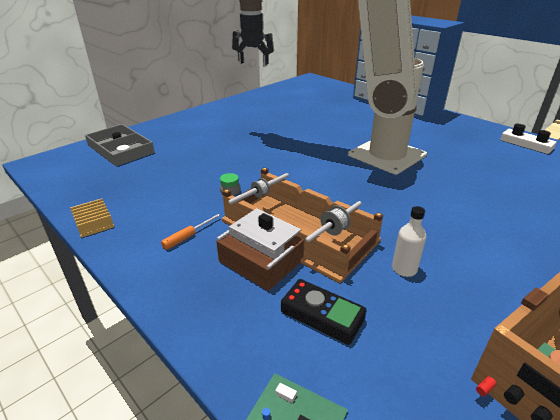

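View pics/d0.png

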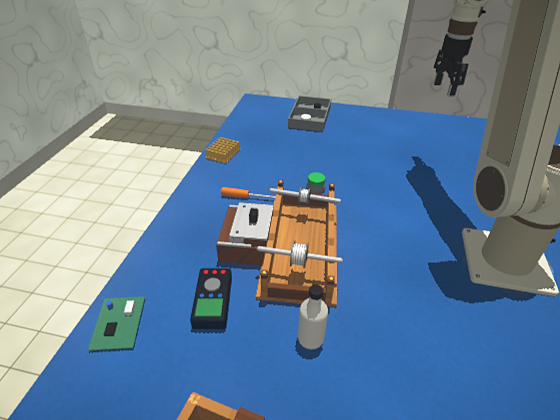

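The scene view shows the holder at about px (300,225), the big reel at (335,222) on its +y side, the small reel at (261,188) on its -y side and the keeper knob at (265,221). In the side view the big reel is at (298,254), the small reel at (304,196) and the knob at (254,215). Both match the network estimates. Next I'll move the wrist camera above the holder for accurate positions.

```bash
python3 -m creep '[0.04,0.06,0.12,0.65,0.085,0.32,0.54,0.12,1.3,0.085,0.32,0.54,0.12,1.3,0.085,0.32,0.54,0.12,1.3,0.085,0.32,0.54,0.12,1.3,0.085,0.32,0.54,0.12,1.3,0.085,0.32,0.54,0.12,1.3,0.085,0.32,0.54,0.12,1.3,0.085,0.32,0.54,0.12,1.3,0.085,0.32,0.54,0.12,1.3,0.085]'
```

```text
clock: 1.93
eef_pos: [0.3796, -0.1275, 0.3193]
tool_rot: [0.689, 0.725, 0.0, 0.001]
ft_force: [1.1, -1.0, -0.3]
grip_width: 0.0849
grasp_force: 0.0
```

```bash
python3 -m creep '[0.12,0.2,0.03,0.05,0.085,0.12,0.2,0.03,0.05,0.085,0.12,0.2,0.03,0.05,0.085,0.12,0.2,0.03,0.05,0.085,0.12,0.2,0.03,0.05,0.085,0.12,0.2,0.03,0.05,0.085,0.12,0.2,0.03,0.05,0.085]'
cat >> h.py <<'E'
from scipy.spatial.transform import Rotation as Ro
def wgrab():
    o=bot.get_obs(); c=bot.camera("wrist")
    T=np.eye(4);T[:3,:3]=Ro.from_quat(o["tool_rot"]).as_matrix();T[:3,3]=o["eef_pos"]
    c["T"]=T@np.array(c["T_tool_cam"]); return c
def wz(c,uv,z):
    K=np.array(c["camera_matrix"]); x=(uv[0]-K[0,2])/K[0,0]; y=(uv[1]-K[1,2])/K[1,1]
    r=np.hypot(x,y); d=c["T"][:3,:3]@np.array([np.sin(r)*x/r,np.sin(r)*y/r,np.cos(r)])
    o=c["T"][:3,3]; return o+d*(z-o[2])/d[2]
def wproj(c,p):
    K=np.array(c["camera_matrix"]);q=c["T"][:3,:3].T@(np.array(p)-c["T"][:3,3])
    s=np.hypot(q[0],q[1]); r=np.arctan2(s,q[2]); return np.array([K[0,2]+K[0,0]*r*q[0]/s,K[1,2]+K[1,1]*r*q[1]/s])
E
python3 - <<'E'
from h import *
c=wgrab(); save(c,"w0.png"); print(np.array(c["T_tool_cam"]).round(3),c["camera_matrix"]); print(bot.get_obs()["eef_pos"])
Z=dict(holder=0,notch_left=.0705,notch_right=.0705,keeper_knob=.114,reel_big=.081,reel_small=.081)
for t,z in Z.items():
    for r in bot.place_of("wrist",t)[:2]:
        uv=np.array(r["centre"])*[560,420]; print(t,round(r["score"],2),uv.round(1),wz(c,uv,z).round(4))
E
```

```text
clock: 2.52
eef_pos: [0.5013, 0.0751, 0.3481]
tool_rot: [0.671, 0.742, 0.001, -0.0]
ft_force: [-1.0, 0.2, -0.8]
grip_width: 0.085
grasp_force: 0.0
[[-0.    -0.96  -0.281  0.071]
 [ 1.    -0.    -0.     0.   ]
 [ 0.    -0.281  0.96  -0.143]
 [ 0.     0.     0.     1.   ]] [[325.1922621    0.         278.90624597]
 [  0.         325.1922621  206.60064188]
 [  0.           0.           1.        ]]
[0.50003553 0.07296463 0.34800473]
holder 0.76 [289.9 158.9] [0.518  0.0802 0.    ]
notch_left 0.98 [289.8 134.6] [0.5111 0.1211 0.0705]
notch_right 0.57 [290.2 200.2] [0.5209 0.0342 0.0705]
keeper_knob 0.68 [390.5 171.7] [0.6368 0.0942 0.114 ]
reel_big 0.61 [292.1  89. ] [0.5076 0.1794 0.081 ]
reel_small 0.68 [291.4 255.5] [ 0.5308 -0.0416  0.081 ]
```

View pics/w0.png

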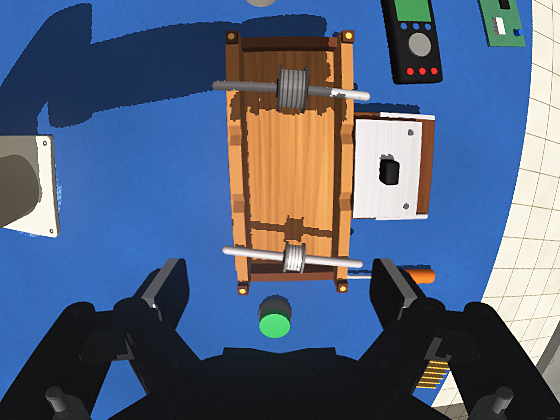

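The wrist view shows the holder rails at columns ~236 and ~348. The big reel is at (292,88) with axle ends (214,85) and (368,96). The small reel is at (293,257) with axle ends (224,251) and (362,264), and the knob is at (390,171). I'll overlay a model to check the pose.

```bash
cat >> h.py <<'E'
HC=np.array([.518,.077]);HY=.11
def H(x,y,z=None,c=None,a=None):
    c=HC if c is None else c; a=HY if a is None else a
    p=[c[0]+x*np.cos(a)-y*np.sin(a), c[1]+x*np.sin(a)+y*np.cos(a)]
    return np.array(p+([z] if z is not None else []))
def inv(p,c=None,a=None):
    d=np.array(p[:2])-HC; return np.array([d[0]*np.cos(HY)+d[1]*np.sin(HY),-d[0]*np.sin(HY)+d[1]*np.cos(HY)])
E
python3 - <<'E'
from h import *
c=wgrab(); im=c["pixels"][:,:,::-1].copy(); S=4
x0,y0=200,20; im=cv2.resize(im[y0:y0+280,x0:x0+260],None,fx=2.1,fy=2.1,interpolation=cv2.INTER_CUBIC)
def L(pts,col):
    q=np.array([(wproj(c,p)-[x0,y0]+.5)*2.1 for p in pts]); cv2.polylines(im,[np.int32(q.round())],False,col,1)
for s in(-1,1):
    for e in (65,80): L([H(s*e/1e3,y,.075) for y in np.linspace(-.164,.164,20)],(0,255,0))
    for n in (.045,-.045):
        for d in(-.013,.013): L([H(s*.060,n+d,.075),H(s*.085,n+d,.075)],(255,255,0))
L([H(x,y,.012) for x,y in [(.0925,.18),(.0925,-.18),(-.0925,-.18),(-.0925,.18),(.0925,.18)]],(255,0,255))
cv2.imwrite("pics/o1.png",im)
for n,a,b in (("big",(214,85),(369,97)),("small",(224,251),(362,264))):
    P,Q=wz(c,a,.081),wz(c,b,.081); print(n,inv(P),inv(Q),np.linalg.norm(P-Q))
for n,p in dict(knob=wz(c,(390.5,171.7),.114),big=wz(c,(292.1,89),.081),small=wz(c,(291.4,255.5),.081)).items(): print(n,inv(p))
E
```

```text
big [-0.09959625  0.10586691] [0.09616979 0.08867143] 0.19651978931330463
small [-0.09869646 -0.11764472] [ 0.09680597 -0.14260966] 0.19708995486787156
knob [ 0.11662491 -0.0027787 ]
big [-0.0019488   0.09707908]
small [-0.00495164 -0.12558682]
```

View pics/o1.png

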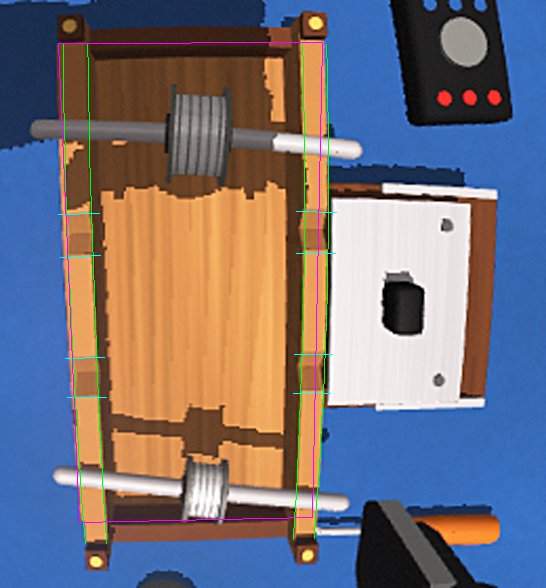

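The overlay fits the rails and notches to within about 2 mm, and the knob sits about 12 mm back from home. Next I'll go above the knob, pinch it and push it back.

```bash
python3 -m creep '[0.136,0.019,-0.1,0.01,0.055,0.136,0.019,-0.15,0.01,0.055,0.136,0.019,-0.2,0.01,0.055,0.136,0.019,-0.2,0.01,0.055,0.136,0.019,-0.2,0.01,0.055,0.136,0.019,-0.2,0.01,0.055,0.136,0.019,-0.2,0.01,0.055,0.136,0.019,-0.2,0.01,0.055]'
python3 - <<'E'
from h import *
c=wgrab()
for r in bot.place_of("wrist","keeper_knob")[:2]:
    uv=np.array(r["centre"])*[560,420]; p=wz(c,uv,.114); print(r["score"],uv,p,inv(p))
o=bot.get_obs();print(o["eef_pos"],inv(o["eef_pos"])); save(c,"w1.png")
E
```

```text
clock: 3.58
eef_pos: [0.6332, 0.0885, 0.145]
tool_rot: [0.67, 0.742, -0.003, -0.002]
ft_force: [-0.6, -0.4, 0.5]
grip_width: 0.0547
grasp_force: 0.0
0.56 [293.608 231.42 ] [0.64076078 0.09476583 0.114     ] [0.12396913 0.00418198]
[0.63537725 0.08909869 0.15049709] [ 0.11799601 -0.00085991]
```

View pics/w1.png

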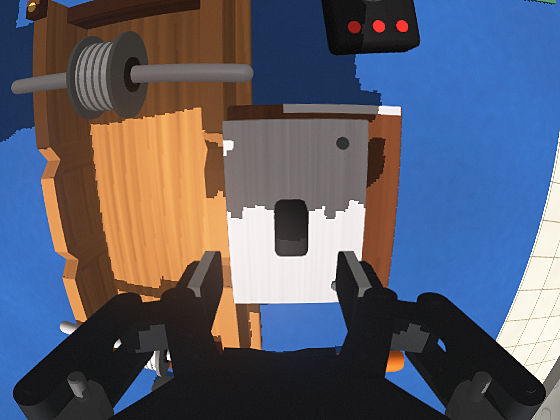

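The wrist view shows the knob centred at about (291,228) between the fingers (columns ~215 and ~345), about 4 mm farther out than the TCP. I'll correct that, descend and pinch.

```bash
python3 -m creep '[0.004,0.003,-0.03,0,0.055,0.004,0.003,-0.058,0,0.055,0.004,0.003,-0.058,0,0.055,0.004,0.003,-0.058,0,0.04,0.004,0.003,-0.058,0,0.01,0.004,0.003,-0.058,0,0.01,0.004,0.003,-0.058,0,0.01,0.004,0.003,-0.058,0,0.01,0.004,0.003,-0.058,0,0.01]'
```

```text
clock: 4.43
eef_pos: [0.6409, 0.0928, 0.0947]
tool_rot: [0.669, 0.743, 0.002, 0.002]
ft_force: [-1.8, 0.4, 7.1]
grip_width: 0.0188
grasp_force: 59.8
```

```bash
python3 -m creep '[0.01,0.001,0.001,0,0.01,0.02,0.002,0.002,0,0.01,0.03,0.003,0.002,0,0.01,0.034,0.004,0.002,0,0.01,0.037,0.004,0.002,0,0.01,0.037,0.004,0.002,0,0.01,0.037,0.004,0.002,0,0.01]'
```

```text
clock: 5.02
eef_pos: [0.6719, 0.0965, 0.0946]
tool_rot: [0.669, 0.743, -0.003, -0.002]
ft_force: [-14.2, -1.4, 9.6]
grip_width: 0.0185
grasp_force: 60.7
```

```bash
python3 -m creep '[-0.004,0,0,0,0.05,-0.004,0,0,0,0.05,-0.004,0,0,0,0.05,-0.004,0,0.04,0,0.06,-0.004,0,0.08,0,0.085,-0.04,0.03,0.085,0,0.085,-0.17,0.108,0.085,0,0.085,-0.17,0.108,0.085,0,0.085,-0.17,0.108,0.085,0,0.085,-0.17,0.108,0.085,0,0.085]'
python3 -m creep '[0,0,0,0,0.085,0,0,0,0,0.085,0,0,0,0,0.085]'
python3 - <<'E'
from h import *
c=wgrab(); save(c,"w2.png")
for t,z in (("keeper_knob",.114),("reel_big",.081)):
  for r in bot.place_of("wrist",t)[:1]:
    uv=np.array(r["centre"])*[560,420]; p=wz(c,uv,z); print(t,r["score"],uv,p,inv(p))
o=bot.get_obs();print(o["eef_pos"],inv(o["eef_pos"]),2*np.arctan2(o["tool_rot"][1],o["tool_rot"][0]))
E
```

```text
clock: 5.85
eef_pos: [0.5042, 0.206, 0.1783]
tool_rot: [0.669, 0.743, 0.001, 0.0]
ft_force: [-0.1, -0.0, -0.3]
grip_width: 0.085
grasp_force: 0.0
clock: 6.1
eef_pos: [0.5072, 0.205, 0.1785]
tool_rot: [0.669, 0.743, 0.001, 0.001]
ft_force: [-0.3, -0.3, 0.3]
grip_width: 0.0851
grasp_force: 0.0
keeper_knob 0.78 [444.584 347.886] [0.6730313  0.09573359 0.114     ] [0.15615085 0.00160129]
reel_big 0.76 [276.696 238.98 ] [0.50844852 0.17893137 0.081     ] [0.0016961  0.10236385]
[0.50743321 0.20412621 0.17768588] [0.00345277 0.12751788] 1.6731866935209465
```

View pics/w2.png

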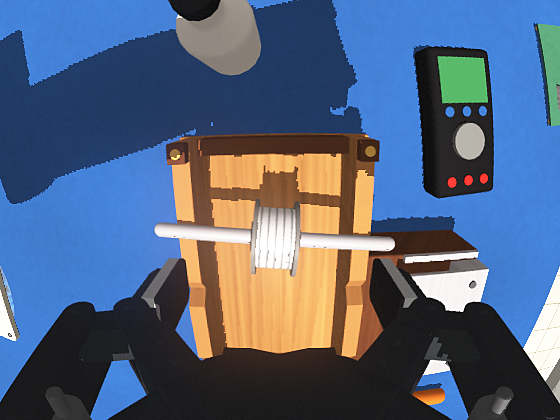

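The view shows the big reel at (276,238) with axle ends (157,230) and (393,244), and the keeper fully back. I'll fit the axle line.

```bash
python3 - <<'E'
from h import *
c=wgrab()
for a in ((160,230),(200,232.5),(350,242),(390,244)): print(inv(wz(c,a,.081)))
print([wproj(c,H(s*.0725,.164,.075)).round() for s in (-1,1)],[wproj(c,H(s*.0725,.032,.075)).round() for s in (-1,1)])
E
```

```text
[-0.09441018  0.10922815]
[-0.05997563  0.10733715]
[0.06090547 0.09820976]
[0.09576281 0.09537136]
[array([181., 162.]), array([367., 160.])] [array([197., 306.]), array([355., 306.])]
```

```bash
python3 -m creep '[-0.004,0.005,0,0.008,0.085,-0.004,0.005,-0.04,0.008,0.085,-0.004,0.005,-0.08,0.008,0.085,-0.004,0.005,-0.11,0.008,0.085,-0.004,0.005,-0.122,0.008,0.085,-0.004,0.005,-0.122,0.008,0.085,-0.004,0.005,-0.122,0.008,0.085]'
```

```text
clock: 6.88
eef_pos: [0.5017, 0.2094, 0.055]
tool_rot: [0.667, 0.745, -0.001, -0.0]
ft_force: [0.3, -1.0, -0.3]
grip_width: 0.0849
grasp_force: 0.0
```

```bash
python3 -m creep '[0.0003,-0.003,0,0,0.085,0.0007,-0.006,0,0,0.085,0.001,-0.009,0,0,0.085,0.0013,-0.012,0,0,0.085,0.0017,-0.015,0,0,0.085,0.002,-0.018,0,0,0.085,0.0023,-0.021,0,0,0.085,0.0027,-0.024,0,0,0.085,0.003,-0.027,0,0,0.085,0.0033,-0.03,0,0,0.085]'
python3 - <<'E'
from h import *
c=wgrab(); save(c,"w3.png")
for r in bot.place_of("wrist","reel_big")[:1]:
    uv=np.array(r["centre"])*[560,420]; p=wz(c,uv,.081); print(r["score"],uv,p,inv(p))
o=bot.get_obs();print(inv(o["eef_pos"]))
E
```

```text
clock: 7.72
eef_pos: [0.5057, 0.1799, 0.056]
tool_rot: [0.666, 0.746, 0.001, -0.0]
ft_force: [0.4, 3.1, 1.6]
grip_width: 0.0852
grasp_force: 2.0
0.9 [282.576 322.098] [0.50920284 0.16359408 0.081     ] [0.00076216 0.08703645]
[-0.00156467  0.10217796]
```

View pics/w3.png

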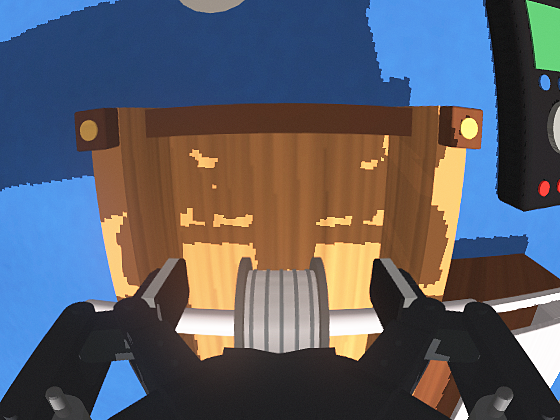

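The axle, at row ~320, is square against both fingers. I'll keep pushing.

```bash
python3 -m creep '[0.0003,-0.003,0,0,0.085,0.0007,-0.006,0,0,0.085,0.001,-0.009,0,0,0.085,0.0013,-0.012,0,0,0.085,0.0017,-0.015,0,0,0.085,0.002,-0.018,0,0,0.085,0.0023,-0.021,0,0,0.085,0.0026,-0.0235,0,0,0.085,0.0029,-0.026,0,0,0.085,0.0031,-0.028,0,0,0.085]'
python3 -m creep '[0.0002,-0.002,0,0,0.085,0.0004,-0.004,0,0,0.085,0.0006,-0.006,0,0,0.085,0.0008,-0.0075,0,0,0.085,0.0008,-0.0075,0,0,0.085]'
python3 - <<'E'
from h import *
C=grab(); c=wgrab(); save(C["side"],"d4.png")
for n,cc,f in (("wrist",c,wz),("scene",C["scene"],atz),("side",C["side"],atz)):
  for r in bot.place_of(n,"reel_big")[:1]:
    uv=np.array(r["centre"])*[560,420]; p=f(cc,uv,.0705); print(n,r["score"],uv,p,inv(p))
o=bot.get_obs();print(inv(o["eef_pos"]),proj(C["side"],H(0,.045,.0705)),proj(C["scene"],H(0,.045,.0705)))
E
```

```text
clock: 8.65
eef_pos: [0.5081, 0.1507, 0.0552]
tool_rot: [0.667, 0.745, -0.001, 0.0]
ft_force: [-0.0, 0.3, 0.3]
grip_width: 0.0848
grasp_force: 0.0
clock: 9.07
eef_pos: [0.5092, 0.1438, 0.0556]
tool_rot: [0.667, 0.745, -0.0, 0.0]
ft_force: [-0.6, 0.1, -0.3]
grip_width: 0.0851
grasp_force: 0.0
wrist 0.98 [284.984 318.906] [0.51464812 0.12235687 0.0705    ] [0.00164758 0.0454507 ]
scene 0.89 [314.328 216.384] [0.51863238 0.13147065 0.0705    ] [0.00660825 0.05407201]
side 0.62 [301.112 240.492] [0.51209407 0.12322508 0.0705    ] [-0.00079573  0.04659404]
[-0.00130881  0.06782345] [300.83245268 240.01316051] [312.79524631 213.69240917]
```

The big reel looks seated (wrist estimate y = 45.5 mm). I'll lift and go to the small reel.

```bash
python3 -m creep '[0,0,0.04,0,0.085,0,0,0.08,0,0.085,0,0,0.115,0,0.085,0.004,-0.03,0.125,0,0.085,0.026,-0.221,0.125,0,0.085,0.026,-0.221,0.125,0,0.085,0.026,-0.221,0.125,0,0.085,0.026,-0.221,0.125,0,0.085,0.026,-0.221,0.125,0,0.085,0.026,-0.221,0.125,0,0.085]'
python3 -m creep '[0,0,0,0,0.085,0,0,0,0,0.085,0,0,0,0,0.085]'
python3 - <<'E'
from h import *
c=wgrab(); save(c,"w5.png")
for t,z in (("reel_big",.0705),("reel_small",.081)):
  for r in bot.place_of("wrist",t)[:1]:
    uv=np.array(r["centre"])*[560,420]; p=wz(c,uv,z); print(t,r["score"],uv,p,inv(p))
o=bot.get_obs();print(o["eef_pos"],inv(o["eef_pos"]),2*np.arctan2(o["tool_rot"][1],o["tool_rot"][0]))
E
```

```text
clock: 10.2
eef_pos: [0.5356, -0.0818, 0.1806]
tool_rot: [0.669, 0.743, -0.0, 0.001]
ft_force: [-0.7, -0.7, 0.5]
grip_width: 0.0849
grasp_force: 0.0
clock: 10.45
eef_pos: [0.535, -0.0757, 0.1806]
tool_rot: [0.666, 0.746, -0.0, -0.0]
ft_force: [-0.2, -0.1, 1.1]
grip_width: 0.0847
grasp_force: 0.0
reel_small 0.78 [277.872 164.094] [ 0.53047472 -0.04250609  0.081     ] [-0.00071986 -0.12015326]
[ 0.53523004 -0.07554533  0.18071747] [ 0.00037974 -0.15351485] 1.684991446817128
```

View pics/w5.png

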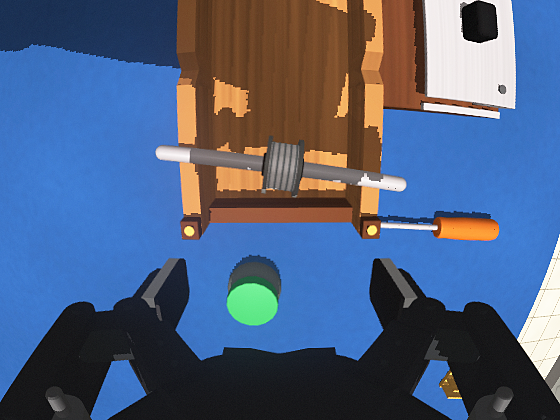

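The small axle runs from (158,153) to (405,185), askew with its far end outboard. The fingers have room to drop in behind it at the current y, so I'll descend.

```bash
python3 -m creep '[0,-0.002,-0.03,0,0.085,0,-0.002,-0.06,0,0.085,0,-0.002,-0.09,0,0.085,0,-0.002,-0.11,0,0.085,0,-0.002,-0.125,0,0.085,0,-0.002,-0.125,0,0.085]'
```

```text
clock: 11.1
eef_pos: [0.5323, -0.0775, 0.0521]
tool_rot: [0.666, 0.746, -0.002, -0.003]
ft_force: [-0.8, -0.1, -0.4]
grip_width: 0.0851
grasp_force: 0.0
```

```bash
python3 -m creep '[-0.0003,0.003,0.002,0,0.085,-0.0007,0.006,0.002,0,0.085,-0.001,0.009,0.002,0,0.085,-0.0013,0.012,0.002,0,0.085,-0.0017,0.015,0.002,0,0.085,-0.002,0.018,0.002,0,0.085,-0.0023,0.021,0.002,0,0.085,-0.0027,0.024,0.002,0,0.085,-0.003,0.027,0.002,0,0.085,-0.0033,0.03,0.002,0,0.085]'
python3 -m creep '[-0.0003,0.003,0,0,0.085,-0.0007,0.006,0,0,0.085,-0.001,0.009,0,0,0.085,-0.0013,0.012,0,0,0.085,-0.0017,0.015,0,0,0.085,-0.002,0.018,0,0,0.085,-0.0023,0.021,0,0,0.085,-0.0027,0.024,0,0,0.085,-0.003,0.027,0,0,0.085,-0.0033,0.03,0,0,0.085]'
python3 - <<'E'
from h import *
c=wgrab(); save(c,"w6.png")
for r in bot.place_of("wrist","reel_small")[:1]:
    uv=np.array(r["centre"])*[560,420]; p=wz(c,uv,.081); print(r["score"],uv,p,inv(p))
o=bot.get_obs();print(inv(o["eef_pos"]))
E
```

```text
clock: 11.93
eef_pos: [0.5318, -0.0486, 0.0576]
tool_rot: [0.666, 0.746, -0.0, -0.0]
ft_force: [0.1, -0.6, 0.6]
grip_width: 0.0854
grasp_force: 0.3
clock: 12.77
eef_pos: [0.5286, -0.0186, 0.0577]
tool_rot: [0.666, 0.746, 0.0, -0.0]
ft_force: [-0.0, -0.1, -0.5]
grip_width: 0.0853
grasp_force: 0.3
0.81 [298.872 238.014] [0.53389992 0.00536736 0.081     ] [ 0.00794011 -0.07294517]
[-2.72533126e-05 -9.58128076e-02]
```

View pics/w6.png

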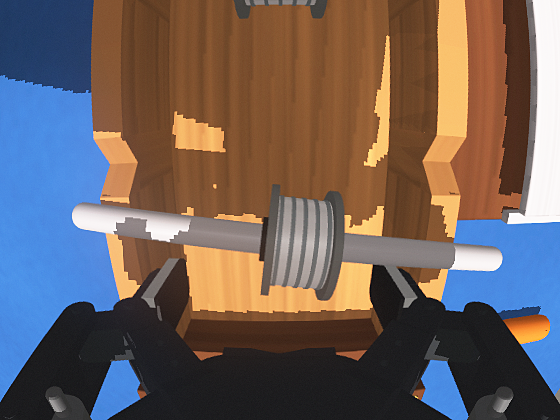

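The small axle is still askew, from (75,215) to (500,260), with only the right finger touching it. The left end should drop first, then the right finger will bring the other end in. I'll continue slowly.

```bash
python3 -m creep '[-0.0003,0.003,0,0,0.085,-0.0007,0.006,0,0,0.085,-0.001,0.009,0,0,0.085,-0.0012,0.011,0,0,0.085,-0.0014,0.013,0,0,0.085,-0.0017,0.015,0,0,0.085,-0.0019,0.017,0,0,0.085,-0.0021,0.019,0,0,0.085,-0.0023,0.021,0,0,0.085,-0.0025,0.023,0,0,0.085]'
python3 -m creep '[-0.0002,0.002,0,0,0.085,-0.0004,0.004,0,0,0.085,-0.0006,0.005,0,0,0.085,-0.0006,0.005,0,0,0.085]'
python3 - <<'E'
from h import *
C=grab();c=wgrab(); im=cv2.resize(c["pixels"][150:420],None,fx=1.4,fy=1.4)[:,:,::-1]
s=cv2.resize(C["scene"]["pixels"][150:290,190:400],None,fx=2.6,fy=2.6,interpolation=cv2.INTER_CUBIC)[:,:,::-1]
s=s[:220]; 
o=np.zeros((600,784,3),np.uint8);o[:378]=im;o[378:598,:s.shape[1]]=s[:220]; cv2.imwrite("pics/w7.png",o)
for r in bot.place_of("wrist","reel_small")[:1]:
    uv=np.array(r["centre"])*[560,420]; p=wz(c,uv,.0705); print(r["score"],uv,p,inv(p))
o=bot.get_obs();print(o["eef_pos"],inv(o["eef_pos"]))
E
```

```text
clock: 13.7
eef_pos: [0.5262, 0.0042, 0.0577]
tool_rot: [0.666, 0.746, -0.0, 0.0]
ft_force: [-0.4, -0.8, -0.1]
grip_width: 0.085
grasp_force: 0.4
clock: 14.03
eef_pos: [0.5254, 0.0095, 0.0576]
tool_rot: [0.666, 0.746, -0.0, -0.0]
ft_force: [-0.2, -0.1, 0.3]
grip_width: 0.0851
grasp_force: 0.0
0.66 [303.8   223.608] [0.53314501 0.03583063 0.0705    ] [ 0.01053398 -0.04258314]
[0.52551298 0.00910711 0.05763781] [ 1.44067288e-05 -6.83073154e-02]
```

View pics/w7.png

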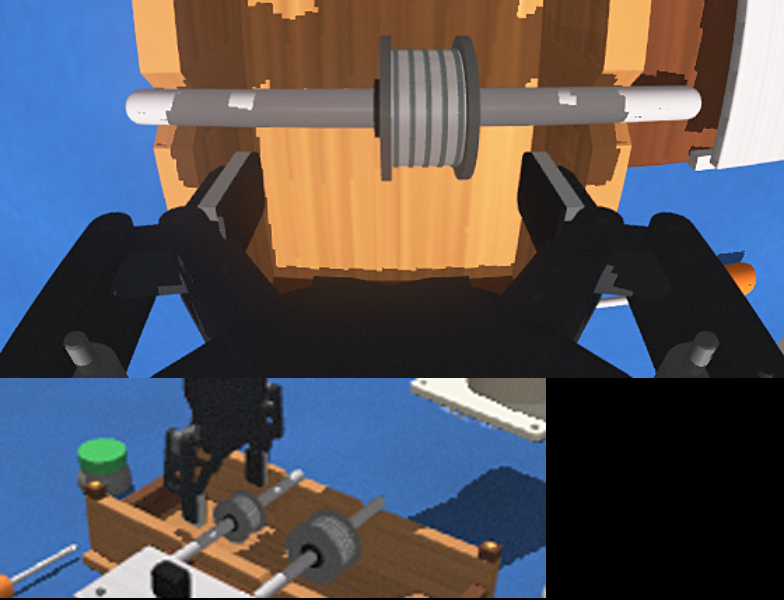

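Both axles now lie square in their notches: the small reel's axle runs from (127,105) to (701,103) in the crop, shifted about 8 mm outward but overhanging both rails. Next I'll go to the knob.

```bash
python3 -m creep '[0,0,0.04,0,0.085,0,0,0.08,0,0.085,0,0,0.11,0,0.075,0.02,0.01,0.11,0,0.055,0.1465,0.0865,0.11,0,0.055,0.1465,0.0865,0.11,0,0.055,0.1465,0.0865,0.11,0,0.055,0.1465,0.0865,0.11,0,0.055,0.1465,0.0865,0.11,0,0.055,0.1465,0.0865,0.11,0,0.055]'
python3 - <<'E'
from h import *
c=wgrab()
for t,z in (("keeper_knob",.114),("reel_big",.0705)):
  for r in bot.place_of("wrist",t)[:1]:
    uv=np.array(r["centre"])*[560,420]; p=wz(c,uv,z); print(t,r["score"],uv,p,inv(p))
o=bot.get_obs();print(o["eef_pos"],inv(o["eef_pos"]))
E
```

```text
clock: 15.07
eef_pos: [0.6722, 0.0963, 0.166]
tool_rot: [0.666, 0.746, -0.001, -0.001]
ft_force: [-0.2, 0.0, 0.6]
grip_width: 0.0551
grasp_force: 0.0
keeper_knob 0.55 [279.216 228.69 ] [0.67240229 0.09572398 0.114     ] [0.15552459 0.00166079]
reel_big 0.59 [ 93.912 154.686] [0.51535008 0.12460577 0.0705    ] [0.00259218 0.04760894]
[0.67103902 0.0948409  0.16767531] [0.15407261 0.00093271]
```

```bash
python3 -m creep '[0.001,0,-0.03,0,0.055,0.001,0,-0.06,0,0.055,0.001,0,-0.072,0,0.055,0.001,0,-0.072,0,0.055,0.001,0,-0.072,0,0.01,0.001,0,-0.072,0,0.01,0.001,0,-0.072,0,0.01,0.001,0,-0.072,0,0.01,0.001,0,-0.072,0,0.01]'
```

```text
clock: 15.97
eef_pos: [0.672, 0.0952, 0.0985]
tool_rot: [0.666, 0.746, -0.0, -0.0]
ft_force: [-5.8, -2.0, 5.8]
grip_width: 0.0184
grasp_force: 60.6
```

```bash
python3 -m creep '[-0.008,-0.0009,0,0,0.01,-0.016,-0.0018,0,0,0.01,-0.024,-0.0026,0,0,0.01,-0.032,-0.0035,0,0,0.01,-0.04,-0.0044,0,0,0.01,-0.046,-0.005,0,0,0.01,-0.05,-0.0055,0,0,0.01,-0.053,-0.0058,0,0,0.01,-0.053,-0.0058,0,0,0.01,-0.053,-0.0058,0,0,0.01]'; python3 -c "
from h import *
print(inv(bot.get_obs()['eef_pos']))"
```

```text
clock: 16.8
eef_pos: [0.6222, 0.0893, 0.0985]
tool_rot: [0.667, 0.745, 0.002, 0.002]
ft_force: [1.9, -2.0, 7.8]
grip_width: 0.0186
grasp_force: 60.9
[0.10496544 0.00079139]
```

```bash
python3 -m creep '[-0.002,-0.0002,0,0,0.01,-0.004,-0.0004,0,0,0.01,-0.004,-0.0004,0,0,0.01,-0.004,-0.0004,0,0,0.01]'; python3 -c "
from h import *
print(inv(bot.get_obs()['eef_pos']))"
```

```text
clock: 17.13
eef_pos: [0.6222, 0.0893, 0.0985]
tool_rot: [0.667, 0.745, 0.005, 0.005]
ft_force: [12.8, -1.2, 0.6]
grip_width: 0.0184
grasp_force: 60.2
[0.10487539 0.00080817]
```

The keeper is at the stop: the force rose and it no longer moves. I'll back off to unload it, release, retreat and check.

```bash
python3 -m creep '[0.002,0.0002,0,0,0.055,0.003,0.0003,0,0,0.055,0.003,0.0003,0,0,0.055,0.003,0.0003,0,0,0.055,0.003,0.0003,0.04,0,0.055,0.003,0.0003,0.08,0,0.055,-0.02,0.0003,0.12,0,0.055,-0.06,-0.02,0.16,0,0.055,-0.12,-0.06,0.2,0,0.055,-0.12,-0.06,0.24,0,0.055]'
python3 -m creep '[0,-0.02,0.03,0,0.085,0,-0.02,0.03,0,0.085,0,-0.02,0.03,0,0.085]'
python3 - <<'E'
from h import *
C=grab(); c=wgrab(); C["wrist"]=c
for n in C:
  for t,z in (("keeper_knob",.114),("reel_big",.0705),("reel_small",.0705)):
    for r in bot.place_of(n,t)[:1]:
      uv=np.array(r["centre"])*[560,420]; p=(wz if n=="wrist" else atz)(C[n],uv,z); print(n,t,round(r["score"],2),inv(p).round(4))
im=np.zeros((600,800,3),np.uint8)
w=cv2.resize(c["pixels"][20:320,160:470],None,fx=2,fy=2)[:600]; im[:600,:500]=w[:,:500]
d=cv2.resize(C["side"]["pixels"][170:310,200:350],None,fx=2,fy=2,interpolation=cv2.INTER_CUBIC);im[:280,500:800]=d
d=cv2.resize(C["scene"]["pixels"][150:290,210:360],None,fx=2,fy=2,interpolation=cv2.INTER_CUBIC);im[300:580,500:800]=d
cv2.imwrite("pics/f.png",im[:,:,::-1])
E
```

```text
clock: 17.97
eef_pos: [0.5162, 0.0442, 0.2951]
tool_rot: [0.666, 0.746, -0.002, -0.002]
ft_force: [0.1, -0.2, -1.4]
grip_width: 0.0551
grasp_force: 0.0
clock: 18.22
eef_pos: [0.5207, 0.0241, 0.3286]
tool_rot: [0.667, 0.745, 0.002, 0.002]
ft_force: [-0.6, -0.2, -1.1]
grip_width: 0.085
grasp_force: 0.0
scene keeper_knob 0.84 [0.104  0.0057]
scene reel_big 0.97 [0.0078 0.0495]
scene reel_small 0.69 [ 0.0059 -0.0366]
side keeper_knob 0.82 [0.1045 0.0088]
side reel_big 0.56 [0.0016 0.0384]
side reel_small 0.87 [ 0.0118 -0.038 ]
wrist keeper_knob 0.73 [0.1055 0.0013]
wrist reel_big 0.75 [-0.0013  0.0469]
wrist reel_small 0.56 [ 0.0062 -0.0416]
```

View pics/f.png

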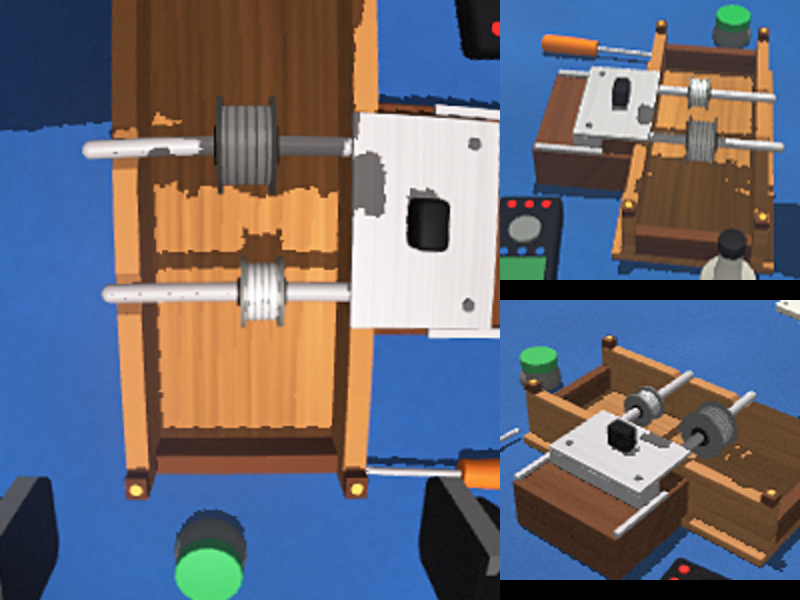

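The keeper is home over both far axle ends, with its left edge at the far rail's inner side (column ~352). Both axles are square in their notches, with near ends at (85,150) and (105,293) past the near rail. The bystanders haven't moved, so I'm handing the job in.

```bash
python3 -c "
from workcell import bot
print(bot.job_done())"
```

```text
the job is handed in; nothing more can be done
None
```

The job is handed in: the last pictures show both reels seated square in their notches (small reel about 6–8 mm off-centre toward the keeper, both axle ends still past the rails), the keeper fully home, and the bystanders untouched, at about 18.5 s on the clock.

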